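# Centre the egg cup on its stand

### The job

The egg cup stands off-centre on its little round wooden stand. Nudge it gently with the fingertips, low at its foot, until it stands upright in the middle of the stand, then draw the hand back. Do not grip, lift or tip the egg cup, and leave the stand, the salt shaker, the mug and the teaspoon where they are.

Things in the scene. Friction and masses are not known exactly. Their poses are not given: they have to be found in the camera images.
- egg_cup: White ceramic egg cup with a brown egg fixed in it, one loose piece, 0.1-0.21 kg, 70 mm tall, round. Foot 44 mm across, its upright rim 0-9 mm up; stem 15 mm across at 20 mm; bowl 40 mm across, widest 40-47 mm up; egg 36 mm across. Slides when pushed at the foot's rim with 0.5-1.5 N; may topple if pushed at the bowl or egg. Origin: centre of the underside; z up.
- egg_stand: Round brown wooden pedestal, loose, 0.8 kg, 50 mm high: flat top plate 84 mm across, 10 mm thick; thin stem; foot 76 mm across. The egg cup stands on the plate, its centre 16-27 mm off the plate's centre, in any direction. Origin: centre of the underside, z up; the plate's top centre is 50 mm straight above it.
- salt_shaker: Bystander: glass salt shaker with a grey cap, 44 mm across, 90 mm tall, standing on the worktop behind the stand (farther from the robot). Origin: centre of the underside.
- mug: Bystander: white mug, 78 mm across, 97 mm tall, with one handle, standing on the worktop to the right of the stand. Origin: centre of the underside.
- teaspoon: Bystander: metal teaspoon, 139 x 30 x 10 mm, lying on the worktop near its front edge, to the right of the stand. Origin: centre of the underside.
There are look-alikes about, which are no part of the job. Of the things that look like the egg_stand, take the one that is nearest to the robot's base at the start. Of the things like the egg_cup, leave any that is blue; of the rest the larger one is meant.

How it is judged:
By the outcome, as a careful person would: the job done as asked, in the order asked, and still so for the second after the job is handed in, with the robot touching nothing.
It also fails if it takes over 38 s, if anything falls off the work surface, if the arm or the gripper's body presses on something with over 40 N, if the wrist force passes 120 N, or if a joint passes its speed limit or range.

### The arm

A 6-joint arm with a two-finger parallel gripper is mounted at the origin on a cart in front of the work surface, level with it; the furniture and walls round the work are solid. World frame = base frame: x ahead of the robot, y to its left, z up, the work surface at z = 0. Lengths are in m, angles in degrees, forces in N, time in s.
With the tool pointing down it reaches from about 0.4 to 0.925 m from the base axis. Payload 12.5 kg.
Tool frame: the origin (TCP) lies at the very end of the fingers, on their centre line; the grasp point (between the pads) lies 19 mm behind it; z points along the fingers, y is the line along which they close (so a half turn about z gives the same grasp; the last joint's range is limited). The gripper opens to 95 mm and grips with 3 to 60 N. Pads are 20 mm wide; open, the fingers measure 119 mm over their backs; the gripper's body (75 mm by 180 mm) begins 59 mm behind the grasp point.
Start: joints at [-81.681, 28.126, 89.318, -0, 62.55, -6.05], TCP at [0.155, -0.605, 0.215] pointing down, gripper open.
Joint ranges: [-177.58, 177.58], [-47.91, 125.51], [2.72, 160], [-65.01, 245.01], [3.68, 167.84], [-153.87, 153.87]. Speed limits (degrees/s): [127.2, 127.2, 159.86, 180, 180, 180].

### API

Orientations are given as a 3x3 rotation matrix whose columns are the frame's x, y, z axes.
In Python, from workcell import bot, eyes gives the robot as it stands. The module is installed in compiled form; this text tells all that it offers.
- The arm moves only by the tool drive_tool, never from a script. Its argument "steps" is text: rows parted by semicolons, each of 7 numbers parted by spaces: the shift along the world's x, y, z in m, then the turn, a rotation vector about the world's x, y, z in degrees, then the finger opening in m, from 0 to 0.0951. A call has 1 to 12 rows; each row shifts and turns the commanded pose from where the row before left it; what a row does not reach is not made up. A row lasts 1/12 s, in which the tool goes at most 41.7 mm and 7.16 degrees, less where a joint would pass 70% of its speed; a pose out of reach is approached as far as the arm can. A call is refused whole if a number of a shift passes 0.0417 or a number of a turn 7.16, either way. A call with a gripper value outside its range is refused whole. The fingers move at their own pace and stop on an object; "force" is the grip in N (left out, the last holds). Time passes only in rows, so rows that do not move let the fingers close. It gives the time, the measured TCP pose, the force, the opening and the grip force at its end, in the units of the state.
- bot.get_obs(): the state, without advancing time (a new reading comes with each control period).
- eyes.grab_frame(name): name is "side" or "top" or "wrist"; returns a dict with "frame" (384x512x3 uint8, red, green, blue), "range_z" (384x512 float32, m along the optical axis (not along the pixel's ray), 0 where there is no reading), "fx", "fy", "cx", "cy" (pixels), "R" (3x3) and "t" (3): a world point X has camera coordinates R X + t. Camera axes: x right, y down, z forward; pixel columns grow to the right and rows downward; lengths in m; the calibration is good to about 2 mm. A picture is of the moment at which its call begins.
- bot.close_job(): hands the job in; it is judged then, once.
Trained networks look in a picture, given as the dict that the camera call returned (one of the last four; its "shot" number tells which), for a name from the list of things; names that differ only in an ending like _2 or _b are one class to them, and where a whole thing is asked for, a point or a joint stands for the part that bears it (a point fixed in the world has none). Each returns a list of dicts, best first, with "p" (0 to 1); they miss things now and then, are a little off and sometimes report something else, mostly with a low value. They report only what shows in the picture. A call takes as long as a camera call. They do not tell look-alikes from the thing itself.
- eyes.search_frame(picture, query): "uv" ([column, row] in pixels, amid what is visible of it).
- eyes.regions_of(picture, query): "region" (384x512 bool, what is visible of it) and "uv" ([column, row] in pixels, amid what is visible of it).
- eyes.tip_of(picture, query): "uv" ([column, row] in pixels: a listed point, or the origin of a listed thing).
The state is a dict: "time": time; "joints": joint angles; "joint_velocities": joint speeds; "joint_torque": joint torques, N m; "eef_pos": TCP position; "eef_rot": TCP orientation; "force": force on the tool from outside, world axes, zero at the start; "torque": the same for the moment, N m; "finger_gap": finger opening in m; "finger_force": force on a finger pad.
Only numpy, scipy, OpenCV 4.12 (cv2) and the standard library are available. Lean on these libraries where they do the work, as an engineer would, in place of code of your own. Each camera call takes 0.05 s, during which the arm holds its last target. There are 200 camera calls.

## Working session

There is one attempt and no reset: what is moved stays moved. The work goes in short steps, Python scripts to look and compute and a tool call to move; the robot and the scene stay as the last step left them, time stands still between calls to the robot, and variables do not carry over. Pictures are saved under pics/ and viewed, at most 10 in all, crops included, and the job is handed in when it is done.

Besides the shell and the picture viewer there is one more tool, called after "Emit:" as name(argument=value, ...) on one line, values as JSON. drive_tool: Moves the arm, as the interface text tells. Its arguments: {"type":"object","properties":{"steps":{"type":"string"},"force":{"type":"number"}},"required":["steps"]}

```bash
mkdir -p pics; cat > h.py <<'E'
import numpy as np, cv2
from workcell import bot, eyes
def pts(f):
    z=f["range_z"]; v,u=np.mgrid[:384,:512]
    P=np.stack([(u-f["cx"])/f["fx"]*z,(v-f["cy"])/f["fy"]*z,z],-1)
    W=(P-np.array(f["t"]))@np.array(f["R"])
    W[z<=0]=np.nan
    return W
def save(n,im): cv2.imwrite("pics/"+n,cv2.cvtColor(im,cv2.COLOR_RGB2BGR))
E
python3 - <<'E'
from h import *
ims=[]
for c in("top","side"):
    f=eyes.grab_frame(c); W=pts(f); ims.append(f["frame"])
    print(c,"cam",-np.array(f["R"]).T@np.array(f["t"]))
    for q in("egg_cup","egg_stand","salt_shaker","mug","teaspoon"):
        for r in eyes.regions_of(f,q):
            w=W[r["region"]]; w=w[~np.isnan(w[:,0])]
            if len(w): print(q,round(r["p"],2),np.round(r["uv"]),len(w),"lo",np.percentile(w,2,0).round(3),"hi",np.percentile(w,98,0).round(3))
save("a.png",cv2.resize(np.vstack(ims),(400,600)) if 0 else np.hstack(ims)[:, :][::1,::1] if 0 else cv2.resize(np.hstack(ims),(800,300)))
E
```

```text
top cam [0.35003071 0.16491906 0.89804627]
egg_cup 0.66 [240. 209.] 349 lo [0.425 0.171 0.049] hi [0.464 0.21  0.12 ]
egg_cup 0.54 [177. 246.] 331 lo [0.351 0.32  0.006] hi [0.388 0.355 0.07 ]
egg_cup 0.45 [271. 248.] 132 lo [0.346 0.111 0.034] hi [0.373 0.135 0.055]
egg_stand 0.92 [227. 202.] 826 lo [ 0.419  0.171 -0.001] hi [0.494 0.251 0.096]
egg_stand 0.92 [160. 204.] 1089 lo [0.425 0.338 0.009] hi [0.499 0.412 0.053]
egg_stand 0.72 [245. 134.] 368 lo [ 0.602  0.158 -0.001] hi [0.664 0.196 0.089]
salt_shaker 0.86 [245. 133.] 358 lo [0.602 0.157 0.001] hi [0.635 0.195 0.089]
mug 0.58 [331. 212.] 1276 lo [ 0.395 -0.065  0.004] hi [0.466 0.032 0.097]
teaspoon 0.72 [332. 212.] 1321 lo [ 0.394 -0.064  0.   ] hi [0.467 0.032 0.097]
teaspoon 0.62 [299. 219.] 391 lo [ 0.331  0.037 -0.001] hi [0.464 0.063 0.011]
side cam [0.16516131 0.82942686 0.47301885]
egg_cup 0.8 [273. 194.] 560 lo [0.43  0.008 0.001] hi [0.552 0.213 0.119]
egg_cup 0.78 [316. 212.] 281 lo [0.349 0.098 0.001] hi [0.377 0.139 0.054]
egg_cup 0.65 [278. 267.] 774 lo [0.353 0.306 0.001] hi [0.391 0.361 0.07 ]
egg_stand 0.95 [227. 262.] 1913 lo [0.426 0.298 0.   ] hi [0.507 0.418 0.052]
egg_stand 0.63 [264. 221.] 1040 lo [0.422 0.184 0.003] hi [0.5   0.251 0.052]
salt_shaker 0.63 [210. 191.] 492 lo [0.605 0.174 0.009] hi [0.635 0.2   0.089]
mug 0.85 [314. 173.] 1329 lo [ 0.397 -0.063  0.002] hi [0.472 0.034 0.097]
teaspoon 0.61 [307. 201.] 134 lo [0.337 0.036 0.002] hi [0.464 0.066 0.011]
```

View pics/a.png

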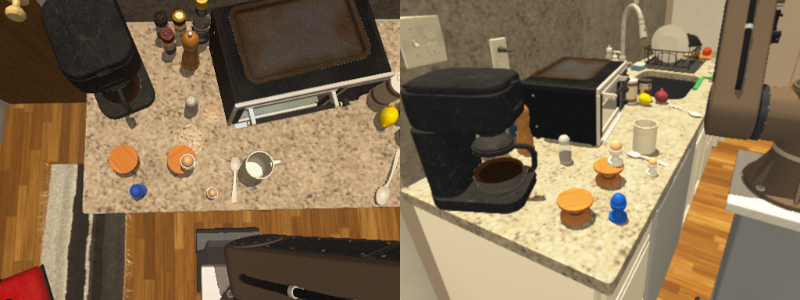

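```bash
cat >> h.py <<'E'
from scipy.optimize import least_squares
def measure(c="top",ctr=(0.455,0.205),show=None):
    f=eyes.grab_frame(c); W=pts(f); d=np.hypot(W[...,0]-ctr[0],W[...,1]-ctr[1])
    m=(d<0.07)&(W[...,2]>0.035)&(W[...,2]<0.2)
    w=W[m]
    im=f["frame"]
    pl=W[m&(W[...,2]<0.053)&(W[...,2]>0.045)]
    C=cv2.convexHull(pl[:,:2].astype(np.float32)*1000)[:,0]/1000
    r=least_squares(lambda p:np.hypot(C[:,0]-p[0],C[:,1]-p[1])-0.042,ctr,loss="soft_l1",f_scale=.001)
    print(c,"stand",r.x.round(4),"res",np.abs(r.fun).mean().round(4),"z",np.median(pl[:,2]).round(4),len(pl))
    # cup: upper body, profile radius by height above plate
    eg=W[m&(W[...,2]>0.09)]; z0=np.median(pl[:,2])
    h=eg[:,2]-z0
    print(" egg pts",len(eg),"top",h.max().round(4),"bbox mid",((np.percentile(eg,1,0)+np.percentile(eg,99,0))/2).round(4))
    s=eg[h>0.049]
    e=least_squares(lambda p:np.sqrt((s[:,0]-p[0])**2+(s[:,1]-p[1])**2+(s[:,2]-p[2])**2)-0.018,[*s[:,:2].mean(0),z0+.05],loss="soft_l1",f_scale=.001)
    print(" egg sphere",e.x.round(4),"res",np.abs(e.fun).mean().round(4),"off",(r.x-e.x[:2]).round(4))
    return f,W,r.x,e.x
E
python3 - <<'E'
from h import *
o=bot.get_obs(); print(np.round(o["eef_rot"],3),o["time"])
f,W,_,_=measure("top"); g,W2,_,_=measure("side")
for q in("egg_cup","egg_stand"):
  for p in(f,g): print(q,[(round(r["p"],2),np.round(r["uv"],1)) for r in eyes.tip_of(p,q)])
a=cv2.resize(f["frame"][170:270,140:300],(640,400)); b=cv2.resize(g["frame"][160:300,190:350],None,fx=2.5,fy=2.5)
b=cv2.resize(g["frame"][160:300,190:350],(457,400)); a=cv2.resize(f["frame"][170:270,160:300],(340,243)); a=cv2.copyMakeBorder(a,0,157,0,0,0)
save("b.png",np.hstack([a,b]))
E
```

```text
[[ 0.969  0.248  0.   ]
 [ 0.248 -0.969 -0.   ]
 [-0.     0.    -1.   ]] 0.6
top stand [0.4578 0.2096] res 0.0003 z 0.0496 758
 egg pts 265 top 0.072 bbox mid [0.4457 0.1913 0.1076]
 egg sphere [0.4466 0.1905 0.1006] res 0.001 off [0.0113 0.0191]
side stand [0.4608 0.2114] res 0.0004 z 0.0508 554
 egg pts 260 top 0.0715 bbox mid [0.4475 0.1991 0.1054]
 egg sphere [0.4502 0.1904 0.1026] res 0.0008 off [0.0106 0.021 ]
egg_cup [(0.7, array([177.9, 242.8])), (0.51, array([236.6, 206.5])), (0.49, array([271.1, 246.2]))]
egg_cup [(0.62, array([274.2, 209.1])), (0.51, array([320.7, 222.6]))]
egg_stand [(0.91, array([165.2, 204.9])), (0.74, array([232. , 207.2]))]
egg_stand [(0.98, array([265.8, 227.5])), (0.64, array([226.7, 273.8]))]
```

View pics/b.png

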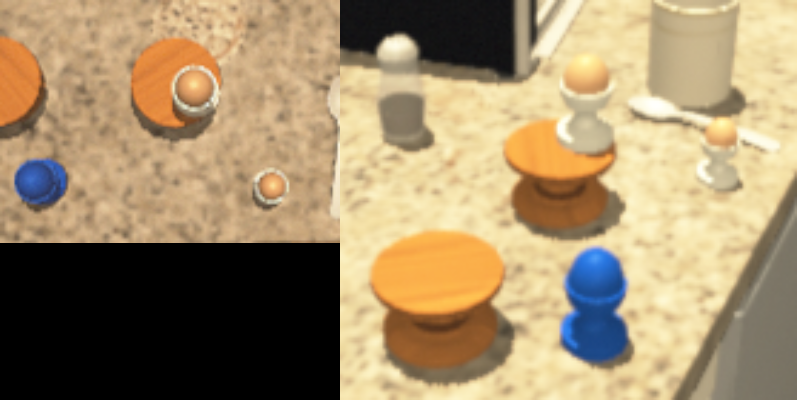

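The white cup at top-px (240,209), 70 mm tall, stands on the stand at (230,205). The others are a small white cup at (271,248), about 55 mm tall, and a blue one at (177,246). The far stand is at (160,204), 0.59 m from the base against 0.51 m. So the cup to move is the larger white one, on the near stand; the crop confirms it. The offset to correct is about (+11,+20) mm.

Emit:
drive_tool(steps="0.0245 0.0335 0 0 0 3.9 0;0.0245 0.0335 0 0 0 3.9 0;0.0245 0.0335 0 0 0 3.9 0;0.0245 0.0335 0 0 0 3.9 0;0.0245 0.0335 0 0 0 3.9 0;0.0245 0.0335 0 0 0 3.9 0;0.0245 0.0335 0 0 0 3.9 0;0.0245 0.0335 0 0 0 3.9 0;0.0245 0.0335 0 0 0 3.9 0;0.0245 0.0335 0 0 0 3.9 0;0.0245 0.0335 0 0 0 3.9 0;0.0245 0.0335 0 0 0 3.9 0")

```text
time: 1.9
eef_pos: [0.45, -0.2016, 0.215]
eef_rot: [[0.479, 0.878, 0.001], [0.878, -0.479, -0.0], [-0.0, 0.001, -1.0]]
force: [1.4, -0.7, 0.5]
finger_gap: 0.0206
finger_force: 0.0
```

Emit:
drive_tool(steps="-0.0029 0.0387 0 0 0 0 0;-0.0029 0.0387 0 0 0 0 0;-0.0029 0.0387 0 0 0 0 0;-0.0029 0.0387 0 0 0 0 0;-0.0029 0.0387 0 1.75 -0.96 0 0;-0.0029 0.0387 0 1.75 -0.96 0 0;-0.0029 0.0387 0 1.75 -0.96 0 0;-0.0029 0.0387 0 1.75 -0.96 0 0;-0.0029 0.039 0 0 0 0 0;0 0 0 0 0 0 0;0 0 0 0 0 0 0")

```text
time: 2.82
eef_pos: [0.4225, 0.1468, 0.2148]
eef_rot: [[0.474, 0.878, 0.067], [0.87, -0.479, 0.122], [0.139, 0.0, -0.99]]
force: [-0.4, -0.5, -0.2]
finger_gap: 0.0004
finger_force: 0.0
```

```bash
python3 - <<'E'
from h import *
o=bot.get_obs(); print(o["eef_pos"],o["joints"],o["finger_gap"])
measure("side")
f=eyes.grab_frame("wrist"); g=eyes.grab_frame("top")
save("c.png",cv2.resize(np.hstack([f["frame"],g["frame"]]),(800,300)))
E
```

```text
[0.42254548 0.14680455 0.21481141] [  6.67173238  11.59974126 116.49231543   8.82990838  47.603306
  29.54403426] 0.00040801472570040385
side stand [0.4606 0.2115] res 0.0003 z 0.0508 558
 egg pts 258 top 0.0703 bbox mid [0.4472 0.1983 0.1055]
 egg sphere [0.4501 0.1905 0.1024] res 0.0009 off [0.0105 0.021 ]
```

View pics/c.png

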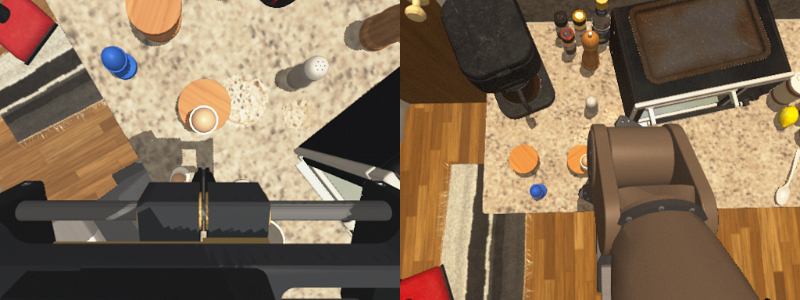

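Wrist view (left half): the cup at (203,120) is straight ahead of the closed fingers at (205,175), with the plate centre beyond it. The way down is clear.

Emit:
drive_tool(steps="0 0 -0.03 0 0 0 0;0 0 -0.03 0 0 0 0;0 0 -0.03 0 0 0 0;0 0 -0.03 0 0 0 0;0 0 -0.02 0 0 0 0;0 0 -0.012 0 0 0 0;0 0 -0.008 0 0 0 0;0 0 -0.001 0 0 0 0;0 0 0 0 0 0 0;0 0 0 0 0 0 0")

```text
time: 3.8
eef_pos: [0.4235, 0.1448, 0.0543]
eef_rot: [[0.478, 0.876, 0.068], [0.867, -0.483, 0.122], [0.14, 0.001, -0.99]]
force: [0.7, -0.1, -0.0]
finger_gap: 0.0003
finger_force: 0.0
```

```bash
python3 - <<'E'
from h import *
o=bot.get_obs(); print(o["eef_pos"],o["force"])
f,W,_,_=measure("wrist")
g,W2,_,_=measure("side")
a=cv2.resize(g["frame"][150:260,200:347],(400,300))
save("d.png",np.hstack([cv2.resize(f["frame"],(400,300)),a]))
E
```

```text
[0.42354569 0.14478231 0.05434086] [ 0.70916784 -0.14111909 -0.00361709]
wrist stand [0.4601 0.211 ] res 0.0002 z 0.0504 8526
 egg pts 43437 top 0.1378 bbox mid [0.4297 0.1705 0.1422]
 egg sphere [0.43   0.1621 0.1681] res 0.0119 off [0.03  0.049]
side stand [0.4604 0.2118] res 0.0006 z 0.0508 552
 egg pts 1074 top 0.149 bbox mid [0.4292 0.1744 0.1448]
 egg sphere [0.4256 0.1605 0.1522] res 0.0194 off [0.0348 0.0513]
```

View pics/d.png

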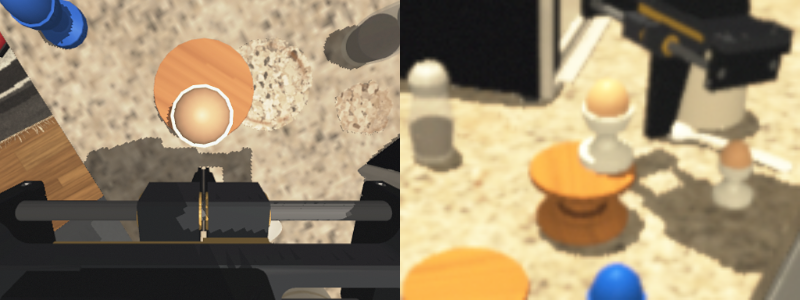

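Wrist view: egg at (203,117) and plate centre at (204,88), in line with the fingers at (205,175). The tips hang clear beside the plate, at the height of the foot's rim. I start the push slowly.

Emit:
drive_tool(steps="0.0019 0.0035 0 0 0 0 0;0.0019 0.0035 0 0 0 0 0;0.0019 0.0035 0 0 0 0 0;0.001 0.0018 0 0 0 0 0;0.001 0.0018 0 0 0 0 0;0.001 0.0018 0 0 0 0 0;0.001 0.0018 0 0 0 0 0;0.001 0.0018 0 0 0 0 0;0.001 0.0018 0 0 0 0 0;0.001 0.0018 0 0 0 0 0;0.001 0.0018 0 0 0 0 0;0.001 0.0018 0 0 0 0 0")

```text
time: 4.9
eef_pos: [0.4378, 0.172, 0.0536]
eef_rot: [[0.478, 0.876, 0.067], [0.868, -0.482, 0.122], [0.139, -0.0, -0.99]]
force: [0.5, -1.3, -0.2]
finger_gap: 0.0005
finger_force: 0.4
```

```bash
cat >> h.py <<'E'
def track(c):
    f=eyes.grab_frame(c); W=pts(f); ctr=(0.46,0.211)
    im=f["frame"].astype(int); d=np.hypot(W[...,0]-ctr[0],W[...,1]-ctr[1]); Z=W[...,2]
    hsv=cv2.cvtColor(f["frame"],cv2.COLOR_RGB2HSV)
    pl=W[(d<.06)&(abs(Z-.0505)<.003)&(hsv[...,1]>120)]
    C=cv2.convexHull(pl[:,:2].astype(np.float32)*1000)[:,0]/1000
    r=least_squares(lambda p:np.hypot(C[:,0]-p[0],C[:,1]-p[1])-0.042,ctr,loss="soft_l1",f_scale=.001)
    m=(d<.06)&(Z>.0995)&(Z<.123)&(hsv[...,1]>50)&(hsv[...,0]<25)&(hsv[...,2]>60)
    n,l,st,_=cv2.connectedComponentsWithStats(m.astype(np.uint8)); m=l==1+st[1:,4].argmax()
    s=W[m]
    # half-ellipsoid: xy radius 18 mm, free z centre/semi-axis
    e=least_squares(lambda p:(np.sqrt(((s[:,0]-p[0])/.018)**2+((s[:,1]-p[1])/.018)**2+((s[:,2]-p[2])/p[3])**2)-1)*.018,[*s[:,:2].mean(0),.1,.02],loss="soft_l1",f_scale=.001)
    print(c,"stand",r.x.round(4),"egg",e.x.round(4),"res",np.abs(e.fun).mean().round(4),"n",len(s),"top",s[:,2].max().round(4),"OFF mm",((r.x-e.x[:2])*1000).round(1))
    return f
E
python3 - <<'E'
from h import *
o=bot.get_obs(); print(o["eef_pos"],o["force"])
f=track("wrist"); g=track("side"); track("top")
a=cv2.resize(g["frame"][150:260,200:347],(400,300))
save("e.png",np.hstack([cv2.resize(f["frame"],(400,300)),a]))
E
```

```text
[0.43780428 0.17199238 0.05363579] [ 0.49161047 -1.32069825 -0.211857  ]
wrist stand [0.46   0.2117] egg [0.4532 0.2022 0.0951 0.0257] res 0.0003 n 3946 top 0.1219 OFF mm [6.7 9.5]
side stand [0.46   0.2121] egg [0.4542 0.2024 0.0896 0.033 ] res 0.0007 n 154 top 0.1206 OFF mm [5.8 9.7]Traceback (most recent call last):
  File "<stdin>", line 3, in <module>
  File "h.py", line 36, in track
    n,l,st,_=cv2.connectedComponentsWithStats(m.astype(np.uint8)); m=l==1+st[1:,4].argmax()
                                                                          ~~~~~~~~~~~~~~~^^
ValueError: attempt to get argmax of an empty sequence
```

Emit:
drive_tool(steps="0.0005 0.0009 0 0 0 0 0;0.0005 0.0009 0 0 0 0 0;0.0005 0.0009 0 0 0 0 0;0.0005 0.0009 0 0 0 0 0;0.0005 0.0009 0 0 0 0 0;0.0005 0.0009 0 0 0 0 0;0.0005 0.0009 0 0 0 0 0;0.0005 0.0009 0 0 0 0 0;0.0005 0.0009 0 0 0 0 0;0 0 0 0 0 0 0;0 0 0 0 0 0 0")

```text
time: 5.97
eef_pos: [0.4423, 0.18, 0.0537]
eef_rot: [[0.477, 0.876, 0.067], [0.868, -0.482, 0.122], [0.139, -0.0, -0.99]]
force: [0.2, 0.5, -0.4]
finger_gap: 0.0007
finger_force: 0.0
```

```bash
python3 - <<'E'
from h import *
o=bot.get_obs(); print(o["eef_pos"],o["force"])
f=track("wrist"); g=track("side"); track("wrist")
a=cv2.resize(g["frame"][150:260,200:347],(400,300))
save("e.png",np.hstack([cv2.resize(f["frame"],(400,300)),a]))
E
```

```text
[0.44228534 0.18002524 0.05366788] [ 0.19692512  0.46620434 -0.44673184]
wrist stand [0.4601 0.2116] egg [0.4574 0.2106 0.095  0.0258] res 0.0003 n 3926 top 0.122 OFF mm [2.6 0.9]
side stand [0.4602 0.2122] egg [0.4587 0.2083 0.1004 0.021 ] res 0.0018 n 171 top 0.1221 OFF mm [1.5 4. ]
wrist stand [0.46   0.2114] egg [0.4574 0.2106 0.095  0.0258] res 0.0003 n 3924 top 0.1219 OFF mm [2.6 0.8]
```

View pics/e.png

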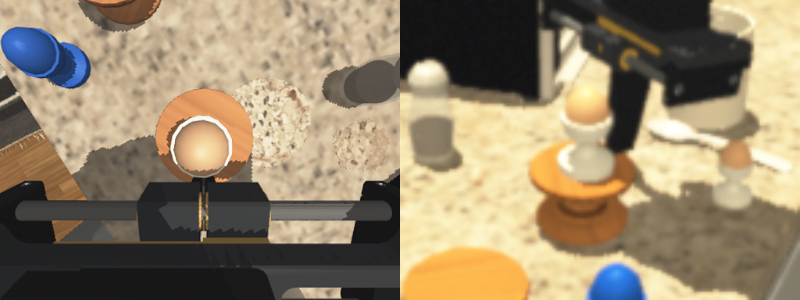

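Wrist view: cup at (202,147) is nearly central on the plate at (204,135), upright and touching the tips. About 2–3 mm is left, so one small push, then back off and check with the arm clear.

Emit:
drive_tool(steps="0.0004 0.0007 0 0 0 0 0;0.0004 0.0007 0 0 0 0 0;0.0004 0.0007 0 0 0 0 0;0 0 0 0 0 0 0;-0.001 -0.0018 0 0 0 0 0;-0.0024 -0.0044 0 0 0 0 0;-0.007 -0.013 0 0 0 0 0;-0.01 -0.018 0 0 0 0 0;0 0 0 0 0 0 0")

```text
time: 6.87
eef_pos: [0.4211, 0.1431, 0.0535]
eef_rot: [[0.479, 0.876, 0.065], [0.867, -0.483, 0.121], [0.138, -0.002, -0.99]]
force: [0.2, 0.4, 0.6]
finger_gap: 0.0004
finger_force: 0.0
```

Emit:
drive_tool(steps="0 0 0.02 0 0 0 0;0 0 0.035 0 0 0 0;0 0 0.035 0 0 0 0;0 0 0.035 0 0 0 0;0 0 0.035 0 0 0 0;0 -0.04 0 0 0 0 0;0 -0.04 0 0 0 0 0;0 -0.04 0 0 0 0 0;0 -0.04 0 0 0 0 0;0 -0.04 0 0 0 0 0;0 0 0 0 0 0 0")

```text
time: 7.78
eef_pos: [0.4235, -0.0607, 0.2138]
eef_rot: [[0.482, 0.873, 0.069], [0.865, -0.487, 0.12], [0.138, 0.002, -0.99]]
force: [-0.7, 0.8, -0.2]
finger_gap: 0.0006
finger_force: 0.0
```

```bash
python3 - <<'E'
from h import *
o=bot.get_obs(); print(o["eef_pos"],o["force"],o["time"])
for c in("side","top"):
    try: f=track(c)
    except Exception as e: print(c,e); f=eyes.grab_frame(c)
    if c=="side": g=f
a=cv2.resize(g["frame"][150:260,200:347],(400,300))
save("f.png",np.hstack([cv2.resize(f["frame"][160:250,180:300],(400,300)),a]))
E
```

```text
[ 0.42352567 -0.06073007  0.21383034] [-0.73693863  0.80071044 -0.23304375] 7.7833
side stand [0.4603 0.2122] egg [0.4591 0.2127 0.0884 0.0341] res 0.0007 n 170 top 0.1214 OFF mm [ 1.3 -0.4]
top stand [0.4579 0.2101] egg [0.4564 0.2107 0.0924 0.0282] res 0.0005 n 196 top 0.1208 OFF mm [ 1.5 -0.7]
```

View pics/f.png

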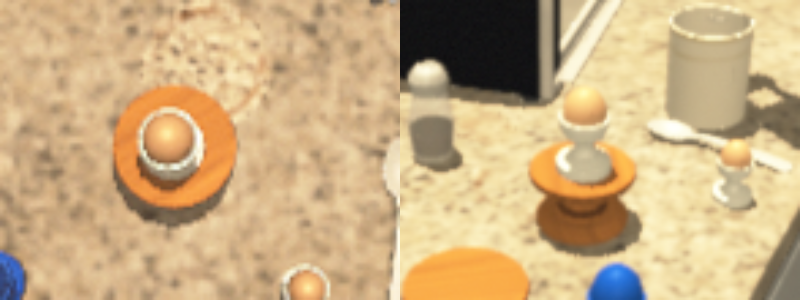

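The cup stands upright within about 1.5 mm of the plate's centre, and both cameras agree. The stand has not moved and the hand is clear, so I hand in.

```bash
python3 -c "
from workcell import bot
print(bot.close_job())"
```

```text
the job is handed in; nothing more can be done
None
```

The egg cup now stands upright about 1.5 mm from the middle of its stand by both the top and side cameras, the stand has not moved, the hand is drawn back, and the job is handed in at about 8 s.

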